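# Load, shut and show the finds tray

### The job

Finish packing the small wooden carrying tray: gently lay the sherd that lies on the banded bundle of label slips in the tray's compartment and shut the compartment's lid. Then pick the tray up by its handle bar and carry it to the webcam on the tripod without letting the loose stone ball roll out of its cork ring. Finish while still holding the tray there, level and still, the ball end towards the webcam and the ball straight in front of the lens, at the lens's height and about 15 cm from it.

Things in the scene. Friction and masses are not known exactly. Their poses are not given: they have to be found in the camera images.
- small_sherd_center (a point): The sherd to pack: flat brown piece of broken pottery, 27 (its x) x 36 (its y) x 9 mm, irregular outline, 7 g. The point is its centre, half-way up; z is up. At the start it lies flat on a banded bundle of white label slips (48 x 65 x 12.5 mm, loose on the table). The other sherds lie on the bare table or on each other and do not matter.
- tray_grip (a point): Centre of the grip bar over the middle of the loose wooden tray (about 0.5 kg). Bar 14 mm thick (x), 104 mm long (y), 28 mm high, on two 16 mm posts at y = +-40 mm, open below. The point is 92 mm above the tray's underside. Tray axes: z up, +x towards the ball end, -x the compartment, y along the bar. Tray base 270 (x) x 120 (y) mm; walls of the ball half 16 mm high.
- tray_compartment (a point): Middle of the compartment's floor (tray axes), 89 mm from the bar on the -x side, 6 mm above the tray's underside. Inside 82 (x) x 110 (y) mm, 24 mm deep, open at the top; walls 5 mm thick, rim 30 mm above the tray's underside.
- tray_lid_hinge (a point): Middle of the lid's hinge line at the tray's outer -x end: 135 mm from the bar, 30 mm above the tray's underside. The line runs along tray y. The axes turn with the lid: x points from the hinge to the free edge. The lid: wooden panel, 92 mm from hinge to free edge, 120 mm wide, 4 mm thick, a 12 mm brass tab in the middle of the free edge.
- tray_lid (a joint): Lid angle in rad: 0 shut (flat on the rim), 2.1 fully open (leaning outwards past upright); starts at 1.75 to 2.05. Slightly stiff: it stays at any angle and must be pushed all the way down, by its outer face, about the hinge towards the bar (about 1 N near the free edge). Shut, its top is 35 mm above the tray's underside and its tab ends 32 mm from the middle of the bar.
- tray_pocket (a point): Where the ball's centre is when it rests in the middle of the cork ring (tray axes): 80 mm from the bar on the +x side, 23 mm above the tray's underside, 69 mm below the bar's centre. Ring 72 mm across, hole 48 mm across, rim only 6 mm above the tray's floor.
- stone_ball_center (a point): Centre of the loose round stone ball, 34 mm in diameter, 54 g, in the cork ring. It can roll about 11 mm each way there, and goes over the rim if the tray is tipped past some 45 degrees or jerked (a sudden start or stop of more than about 0.3 m/s).
- webcam_lens (a point): Front of the lens of the grey webcam on a three-legged table tripod, 165 mm above the table, fixed. The lens looks level along this point's -x axis; y is level, z up. Head 94 mm wide (y), its top 182 mm above the table; tripod axis 28 mm behind this point, feet 58 mm out.
There are look-alikes about, which are no part of the job. Of the things shaped like the part that bears stone_ball_center, the concrete one is meant.

How it is judged:
By the outcome, as a careful person would: the job done as asked, in the order asked, and still so for the second after the job is handed in, while the arm keeps its last pose, push and grip.
It also fails if it takes over 64 s, if anything falls off the work surface, if the arm or the gripper's body presses on something with over 40 N, if the wrist force passes 120 N, or if a joint passes its speed limit or range.

### The arm

A 6-joint arm with a two-finger parallel gripper is mounted at the origin on a cart in front of the work surface, level with it; the furniture and walls round the work are solid. World frame = base frame: x ahead of the robot, y to its left, z up, the work surface at z = 0. Lengths are in mm, angles in rad, forces in N, time in s.
With the tool pointing down it reaches from about 275 to 750 mm from the base axis. Payload 10.2 kg.
Tool frame: the origin (TCP) lies between the finger pads; the fingertips stand 17 mm ahead of it and the grasp point (between the pads) lies 2 mm behind it; z points along the fingers, y is the line along which they close (so a half turn about z gives the same grasp; the last joint's range is limited). The gripper opens to 85 mm and grips with 20 to 120 N. Pads are 22 mm wide; open, the fingers measure 114 mm over their backs; the gripper's body (76 mm by 85 mm) begins 54 mm behind the grasp point. The pads swing forward as they close: fully open they stand 13 mm farther back than shut.
Start: joints at [1, 0.313, 1.498, -0, 1.331, -0.223], TCP at [178.949, 493.567, 248.294] pointing down, gripper open.
Joint ranges: [-2.94, 2.94], [-0.97, 2.17], [0.19, 2.56], [-1.23, 4.37], [0.02, 3.11], [-2.88, 2.88]. Speed limits (rad/s): [2.39, 2.39, 3.01, 3.14, 3.14, 3.14].

### API

Orientations are given as a unit quaternion [w, x, y, z].
In Python, from rig import * gives the robot as it stands.
- The arm moves only by the tool step_arm, never from a script. Its argument "commands" is text: rows parted by semicolons, each of 7 numbers parted by spaces: the opening, from 0 (shut) to 1 (fully open), then the shift along the tool's x, y, z in cm, then the turn, a rotation vector about the tool's x, y, z in rad. In form: hand x y z rx ry rz; .... A call has 1 to 20 rows; each row is the pose to reach, as a shift and turn from the pose commanded when the call began, along the tool's axes at that moment; what a row does not reach only later rows make up. A row lasts 1/12 s, in which the tool goes at most 41.7 mm and 7.16 degrees, less where a joint would pass 70% of its speed; a pose out of reach is approached as far as the arm can. A call with a gripper value outside its range is refused whole. The fingers move at their own pace and stop on an object; "newtons" is the grip in N (left out, the last holds). Time passes only in rows, so rows that repeat a pose let the fingers close. It gives the time, the measured TCP pose, the force, the opening and the grip force at its end, in the units of the state.
- sense(): the state, without advancing time (a new reading comes with each control period).
- capture(name): name is "scene" or "side" or "wrist"; returns the picture (400x640x3 uint8, red, green, blue); there is no depth.
- camera_model(name): a dict with "mtx" (3x3 intrinsics, pixels), "eye" and "rotation" of the camera in the world. Camera axes: x right, y down, z forward; pixel columns grow to the right and rows downward; lengths in mm; the calibration is good to about 2 mm. A picture is of the moment at which its call begins: read the wrist's pose just before it. camera_model takes no time and is no camera call; for the wrist camera it gives the pose at the moment of the call.
- finish_job(): hands the job in; it is judged then, once.
Trained networks look in the newest picture that a camera, given by its name, has taken for a name from the list of things; names that differ only in an ending like _2 or _b are one class to them, and where a whole thing is asked for, a point or a joint stands for the part that bears it (a point fixed in the world has none). Each returns a list of dicts, best first, with "score" (0 to 1); they miss things now and then, are a little off and sometimes report something else, mostly with a low value. They report only what shows in the picture. A call takes as long as a camera call. They do not tell look-alikes from the thing itself.
- search_frame(camera, label): "rect" ([centre column, centre row, width, height] in pixels, round what is visible of it).
- trace(camera, label): "mask" (400x640 bool, what is visible of it) and "rect" ([centre column, centre row, width, height] in pixels, round what is visible of it).
- spot_point(camera, label): "xy" ([column, row] in pixels: a listed point, or the origin of a listed thing).
The state is a dict: "time_s": time; "joints": joint angles; "dq": joint speeds; "tau": joint torques, N m; "eef_pos": TCP position; "ee_rot": TCP orientation; "force": force on the tool from outside, world axes, zero at the start; "wrist_torque": the same for the moment, N m; "grip_width": opening from 0.0 (shut) to 1.0 (fully open); "grip_force": force on a finger pad.
Only numpy, scipy, OpenCV 4.12 (cv2) and the standard library are available. Lean on these libraries where they do the work, as an engineer would, in place of code of your own. Each camera call takes 0.05 s, during which the arm holds its last target. There are 200 camera calls.

## Working session

There is one attempt and no reset: what is moved stays moved. The work goes in short steps, Python scripts to look and compute and a tool call to move; the robot and the scene stay as the last step left them, time stands still between calls to the robot, and variables do not carry over. Pictures are saved under pics/ and viewed, at most 10 in all, crops included, and the job is handed in when it is done.

Besides the shell and the picture viewer there is one more tool, called after "Request:" as a command line: name --argument value ..., lists and objects as JSON in quotes. step_arm: Moves the arm, as the interface text tells. Its arguments: {"type":"object","properties":{"commands":{"type":"string"},"newtons":{"type":"number"}},"required":["commands"]}

```bash
mkdir -p pics
cat > h.py <<'E'
from rig import *
import numpy as np, cv2
from scipy.spatial.transform import Rotation as R
def ray(cm,px):
    K=np.array(cm["mtx"]);d=np.linalg.inv(K)@[px[0],px[1],1.];d=np.array(cm["rotation"])@d
    return np.array(cm["eye"]),d/np.linalg.norm(d)
def onz(cm,px,z):
    e,d=ray(cm,px);return e+d*(z-e[2])/d[2]
def tri(rs):
    A=np.zeros((3,3));b=np.zeros(3)
    for e,d in rs:
        P=np.eye(3)-np.outer(d,d);A+=P;b+=P@e
    x=np.linalg.solve(A,b);return x,[np.linalg.norm(np.cross(x-e,d)) for e,d in rs]
def proj(cm,X):
    p=np.array(cm["mtx"])@np.array(cm["rotation"]).T@(np.array(X)-np.array(cm["eye"]));return p[:2]/p[2]
def save(n,im): cv2.imwrite("pics/"+n,im[:,:,::-1])
def Rt(s): 
    q=s["ee_rot"];return R.from_quat([q[1],q[2],q[3],q[0]])
E
python3 - <<'E'
from h import *
np.set_printoptions(precision=1,suppress=True)
ims=[capture(n) for n in("scene","side")]
save("a.png",ims[0]);save("b.png",ims[1])
for c in("scene","side"):
    print(c,camera_model(c)["eye"])
    for l in("small_sherd_center","tray_grip","tray_compartment","tray_lid_hinge","tray_pocket","stone_ball_center","webcam_lens"):
        print(l,[(np.round(r["xy"],1).tolist(),round(r["score"],2)) for r in spot_point(c,l)[:4]])
print(sense())
E
```

```text
scene [228.  490.7 898.3]
small_sherd_center [([326.5, 263.1], 0.54), ([389.7, 182.6], 0.4), ([254.3, 268.2], 0.26)]
tray_grip [([292.0, 249.0], 0.94)]
tray_compartment [([255.7, 268.5], 0.69)]
tray_lid_hinge [([228.8, 266.7], 0.84)]
tray_pocket [([327.1, 256.9], 0.77)]
stone_ball_center [([326.3, 260.2], 0.75), ([354.2, 213.3], 0.66), ([297.4, 199.0], 0.58), ([390.3, 266.0], 0.44)]
webcam_lens [([288.6, 97.4], 0.58)]
side [ 429.  -687.5  686.3]
small_sherd_center [([297.4, 316.1], 0.56), ([459.3, 261.8], 0.21)]
tray_grip [([316.0, 185.4], 0.89)]
tray_compartment [([340.4, 197.0], 0.69)]
tray_lid_hinge [([348.6, 181.3], 0.75)]
tray_pocket [([293.6, 220.4], 0.94)]
stone_ball_center [([306.4, 266.3], 0.63), ([290.9, 218.4], 0.59), ([360.8, 256.6], 0.52), ([242.8, 244.1], 0.47)]
webcam_lens [([458.8, 264.8], 0.64)]
{'time_s': 0.8, 'joints': array([ 1. ,  0.3,  1.5,  0. ,  1.3, -0.2]), 'dq': array([ 0.,  0., -0., -0., -0.,  0.]), 'tau': array([  0. , -41.2, -26. ,  -0. ,   0. ,   0. ]), 'eef_pos': array([178.9, 493.6, 248.3]), 'ee_rot': array([-0. ,  0.2,  1. ,  0. ]), 'force': array([-0.4, -0.2,  0.2]), 'wrist_torque': array([-0.1,  0. ,  0. ]), 'grip_force': 0.0, 'grip_width': 1.0013340272146927}
```

View pics/a.png

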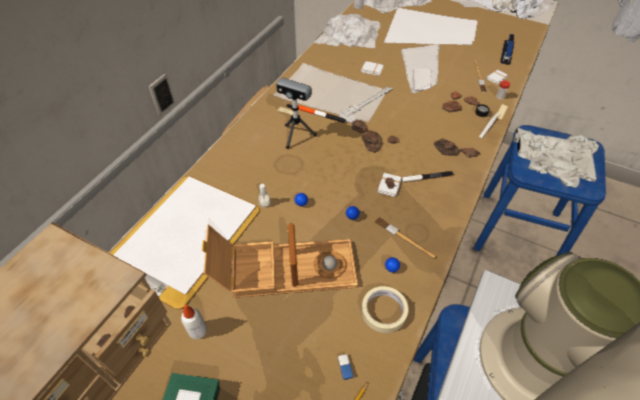

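View pics/b.png

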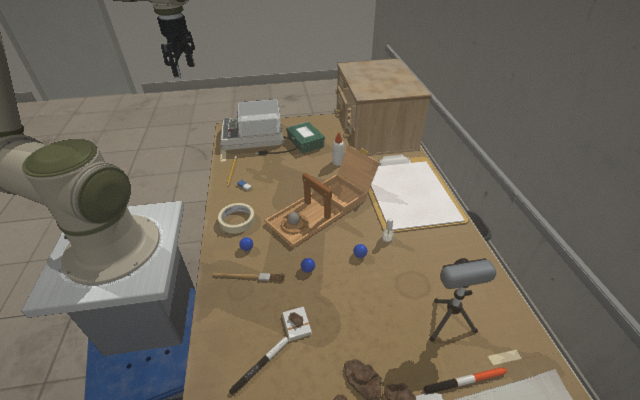

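Run:
```python
from h import *
np.set_printoptions(precision=1,suppress=True)
a=camera_model("scene");b=camera_model("side")
for n,p,q,z in [("grip",(292,249),(316,185.4),92),("comp",(255.7,268.5),(340.4,197),6),("hinge",(228.8,266.7),(348.6,181.3),30),("pocket",(327.1,256.9),(293.6,220.4),23),("ball",(326.3,260.2),(290.9,218.4),23),("lens",(288.6,97.4),(458.8,264.8),165),("sherd",(389.7,182.6),(297.4,316.1),17),("s2",(389.7,182.6),(459.3,261.8),17)]:
    x,e=tri([ray(a,p),ray(b,q)]);print(n,x,np.array(e),onz(a,p,z),onz(b,q,z))
```

```text
Traceback (most recent call last):
  File "h.py", line 5, in ray
    K=np.array(cm["mtx"]);d=np.linalg.inv(K)@[px[0],px[1],1.];d=np.array(cm["rotation"])@d
                                                                ~~~~~~~~~~~~~~~~~~~~~~~~^~
ValueError: matmul: Input operand 1 has a mismatch in its core dimension 0, with gufunc signature (n?,k),(k,m?)->(n?,m?) (size 3 is different from 4)
```

The scene picture shows the tray with its lid open on the left (compartment around 252,268), the bar around 292,250 and the grey ball around 330,262. The sherd on its slips is at (390,183) and the webcam at (293,90). The side picture agrees: sherd (296,320), grey ball (292,218), webcam (468,272). The blue balls are look-alikes.

```bash
python3 - <<'E'
s=open('h.py').read()
s=s.replace('def ray','def rot(cm):\n    q=np.array(cm["rotation"]).ravel();return R.from_quat([q[1],q[2],q[3],q[0]]).as_matrix() if q.size==4 else q.reshape(3,3)\ndef ray').replace('np.array(cm["rotation"])','rot(cm)')
open('h.py','w').write(s)
E
cat > m.py <<'E'
from h import *
np.set_printoptions(precision=1,suppress=True)
a=camera_model("scene");b=camera_model("side")
print(a["rotation"])
for n,p,q,z in [("grip",(292,249),(316,185.4),92),("comp",(255.7,268.5),(340.4,197),6),("hinge",(228.8,266.7),(348.6,181.3),30),("pocket",(327.1,256.9),(293.6,220.4),23),("ball",(330,262),(290.9,218.4),23),("lens",(288.6,97.4),(458.8,264.8),165),("sherd",(389.7,182.6),(297.4,316.1),17)]:
    x,e=tri([ray(a,p),ray(b,q)]);print(n,x,np.array(e),onz(a,p,z),onz(b,q,z))
E
python3 m.py
```

```text
[ 0.1 -0.2  0.9 -0.3]Traceback (most recent call last):
  File "m.py", line 6, in <module>
    x,e=tri([ray(a,p),ray(b,q)]);print(n,x,np.array(e),onz(a,p,z),onz(b,q,z))
             ~~~^^^^^
  File "h.py", line 7, in ray
    K=np.array(cm["mtx"]);d=np.linalg.inv(K)@[px[0],px[1],1.];d=rot(cm)@d
                                                                ~~~^^^^
  File "h.py", line 5, in rot
    q=rot(cm).ravel();return R.from_quat([q[1],q[2],q[3],q[0]]).as_matrix() if q.size==4 else q.reshape(3,3)
      ~~~^^^^
  File "h.py", line 5, in rot
    q=rot(cm).ravel();return R.from_quat([q[1],q[2],q[3],q[0]]).as_matrix() if q.size==4 else q.reshape(3,3)
      ~~~^^^^
  File "h.py", line 5, in rot
    q=rot(cm).ravel();return R.from_quat([q[1],q[2],q[3],q[0]]).as_matrix() if q.size==4 else q.reshape(3,3)
      ~~~^^^^
  [Previous line repeated 995 more times]
RecursionError: maximum recursion depth exceeded
```

```bash
sed -i 's/    q=rot(cm).ravel/    q=np.array(cm["rotation"]).ravel/' h.py; python3 m.py
```

```text
[ 0.1 -0.2  0.9 -0.3]
grip [527.2  48.2  90.2] [0.2 0.2] [526.3  49.2  92. ] [527.   46.1  92. ]
comp [602.5  86.3   7.6] [0.4 0.4] [603.6  85.6   6. ] [602.5  87.9   6. ]
hinge [638.5 123.   34.9] [6.2 6.2] [647.8 120.4  30. ] [633.6 125.5  30. ]
pocket [464.8  -5.4  27.1] [5.7 5.7] [471.8  -7.6  23. ] [459.4  -3.1  23. ]
ball [456.    3.   26.4] [3. 3.] [460.    1.2  23. ] [453.2   5.6  23. ]
lens [ 740.  -307.4  158.5] [1.2 1.2] [ 736.9 -301.   165. ] [ 734.8 -312.6  165. ]
sherd [ 436.7 -281.4   22. ] [2.4 2.4] [ 435.5 -285.9   17. ] [ 439.1 -277.9   17. ]
```

```bash
cat >> h.py <<'E'
def cmd(P,Rw):
    "row (cm, rotvec) from present pose to TCP P, orientation Rw (Rotation)"
    s=sense();T=Rt(s);d=T.inv().apply(np.array(P)-s["eef_pos"])/10
    rv=(T.inv()*Rw).as_rotvec();return np.round(d,2),np.round(rv,3)
def down(yaw):
    "tool z down, tool y axis along world heading yaw (closest of 2)"
    T=Rt(sense()).as_matrix();best=None
    for k in(0,np.pi):
        y=np.array([np.cos(yaw+k),np.sin(yaw+k),0]);z=np.array([0,0,-1.]);x=np.cross(y,z)
        Q=R.from_matrix(np.c_[x,y,z]);best=Q if best is None or (Rt(sense()).inv()*Q).magnitude()<(Rt(sense()).inv()*best).magnitude() else best
    return best
E
python3 - <<'E'
from h import *
s=sense();T=Rt(s).as_matrix();print(np.round(T,3))
c=camera_model("wrist");print(T.T@(np.array(c["eye"])-s["eef_pos"]),T.T@rot(c),c["mtx"])
Q=R.from_rotvec([0,0,-np.pi/2])*Rt(s)
print(cmd([430,-270,230],Q))
a=camera_model("scene");b=camera_model("side")
for cm,ps in((a,[(277,85),(310,95)]),(b,[(443,278),(494,268)])):
    P=[onz(cm,p,165) for p in ps];d=P[1]-P[0];print(P,np.degrees(np.arctan2(d[1],d[0])),np.linalg.norm(d))
E
```

```text
[[-0.94   0.341 -0.   ]
 [ 0.341  0.94   0.   ]
 [ 0.     0.    -1.   ]]
[  81.12770231   -0.85540731 -125.06841764] [[ 3.33903980e-04 -9.49049090e-01 -3.15128090e-01]
 [ 9.99999810e-01  4.80428557e-04 -3.87291300e-04]
 [ 5.18954989e-04 -3.15127901e-01  9.49049070e-01]] [[344.56975929   0.         318.44400024]
 [  0.         344.56975929 203.19891425]
 [  0.           0.           1.        ]]
(array([-49.63, -63.23,   1.83]), array([-0.   , -0.   ,  1.571]))
[array([ 789.23295473, -330.58903215,  165.        ]), array([ 694.00076803, -335.17251629,  165.        ])] -177.24450514870605 95.34242344813289
[array([ 695.17704948, -335.47362041,  165.        ]), array([ 793.1176517, -329.4833858,  165.       ])] 3.4999596441728906 98.12361832928549
```

Request:
step_arm --commands "1 -25 -32 1 0 0 0.8;1 -49.6 -63.2 1.8 0 0 1.57;1 -49.6 -63.2 1.8 0 0 1.57;1 -49.6 -63.2 1.8 0 0 1.57;1 -49.6 -63.2 1.8 0 0 1.57;1 -49.6 -63.2 1.8 0 0 1.57;1 -49.6 -63.2 1.8 0 0 1.57;1 -49.6 -63.2 1.8 0 0 1.57;1 -49.6 -63.2 1.8 0 0 1.57;1 -49.6 -63.2 1.8 0 0 1.57;1 -49.6 -63.2 1.8 0 0 1.57;1 -49.6 -63.2 1.8 0 0 1.57;1 -49.6 -63.2 1.8 0 0 1.57;1 -49.6 -63.2 1.8 0 0 1.57;1 -49.6 -63.2 1.8 0 0 1.57;1 -49.6 -63.2 1.8 0 0 1.57;1 -49.6 -63.2 1.8 0 0 1.57;1 -49.6 -63.2 1.8 0 0 1.57;1 -49.6 -63.2 1.8 0 0 1.57;1 -49.6 -63.2 1.8 0 0 1.57"

```text
time_s: 2.47
eef_pos: [430.4, -274.3, 229.6]
ee_rot: [0.0, 0.819, 0.573, -0.0]
force: [0.4, 1.2, -0.0]
grip_width: 1.001
grip_force: 0.0
```

```bash
cat > w.py <<'E'
from h import *
s=sense();cm=camera_model("wrist");im=capture("wrist");save("c.png",im)
print(s["time_s"],s["eef_pos"],s["joints"])
for r in spot_point("wrist","small_sherd_center")[:3]: print(r, onz(cm,r["xy"],17))
for r in trace("wrist","small_sherd_center")[:3]:
    ys,xs=np.where(r["mask"]);W=np.array([onz(cm,(x,y),19)[:2] for x,y in zip(xs,ys)],np.float32)
    if len(W)<20: continue
    print(r["score"],r["rect"],W.mean(0),cv2.minAreaRect(W))
E
python3 w.py
```

```text
2.4667 [ 430.41549852 -274.29426047  229.60784204] [-7.96988311e-01  2.95847714e-01  1.57087030e+00 -6.04367229e-04
  1.27411292e+00 -4.46743344e-01]
0.62 [328.1, 180.4, 31.9, 30.2] [ 435.74332 -284.12894] ((435.3016662597656, -283.949462890625), (21.196571350097656, 34.118927001953125), 43.01443099975586)
```

View pics/c.png

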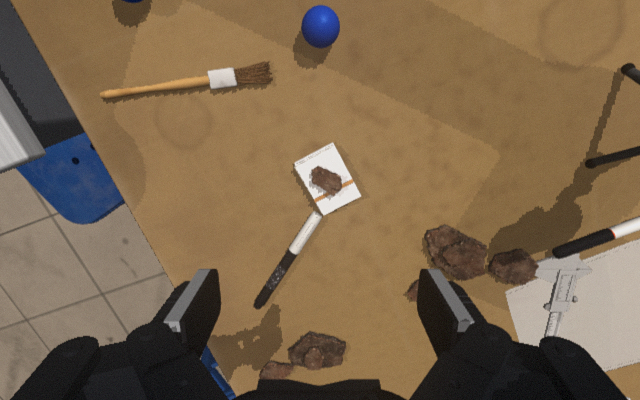

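The wrist picture shows the sherd on the slips at (326,180), long axis running down to the right, with a marker pen just touching the bundle at (318,213). The grasp centre is about (436,-284), closing at a 43° heading.

Run:
```python
from h import *
Q=down(np.radians(43))
for z in(60,29): print(cmd([436,-283.5,z],Q))
```

```text
(array([-1.08,  1.08, 16.98]), array([-1.000e-03, -1.000e-03, -1.099e+00]))
(array([-1.08,  1.08, 20.08]), array([-1.000e-03, -1.000e-03, -1.099e+00]))
```

Request:
step_arm --commands "0.7 -1.08 1.08 10 0 0 -1.1;0.7 -1.08 1.08 14 0 0 -1.1;0.7 -1.08 1.08 17 0 0 -1.1;0.7 -1.08 1.08 17 0 0 -1.1;0.7 -1.08 1.08 17 0 0 -1.1;0.7 -1.08 1.08 17 0 0 -1.1;0.7 -1.08 1.08 17 0 0 -1.1;0.7 -1.08 1.08 17 0 0 -1.1;0.7 -1.08 1.08 17 0 0 -1.1;0.7 -1.08 1.08 18.5 0 0 -1.1;0.7 -1.08 1.08 20.05 0 0 -1.1;0.7 -1.08 1.08 20.05 0 0 -1.1;0 -1.08 1.08 20.05 0 0 -1.1;0 -1.08 1.08 20.05 0 0 -1.1;0 -1.08 1.08 20.05 0 0 -1.1;0 -1.08 1.08 20.05 0 0 -1.1;0 -1.08 1.08 20.05 0 0 -1.1;0 -1.08 1.08 20.05 0 0 -1.1" --newtons 20

```text
time_s: 4.12
eef_pos: [436.7, -283.5, 31.0]
ee_rot: [0.001, 0.398, 0.918, -0.0]
force: [-0.8, 2.4, 6.0]
grip_width: 0.24
grip_force: 19.4
```

Run:
```python
from h import *
T=sense();print(cmd([436.7,-283.5,130],Rt(T)))
y=np.radians(123.7);Q=R.from_matrix(np.c_[[-np.sin(y),np.cos(y),0],[np.cos(y),np.sin(y),0],[0,0,-1]])
print(cmd([580,70,250],Q))
```

```text
(array([-0.01, -0.  , -9.9 ]), array([0., 0., 0.]))
(array([ 15.96,  34.63, -21.91]), array([-1.000e-03,  1.000e-03, -1.406e+00]))
```

Request:
step_arm --commands "0 0 0 -1.5 0 0 0;0 0 0 -3.5 0 0 0;0 0 0 -6.5 0 0 0;0 1 2 -10 0 0 -0.1;0 16 34.6 -21.9 0 0 -1.4;0 16 34.6 -21.9 0 0 -1.4;0 16 34.6 -21.9 0 0 -1.4;0 16 34.6 -21.9 0 0 -1.4;0 16 34.6 -21.9 0 0 -1.4;0 16 34.6 -21.9 0 0 -1.4;0 16 34.6 -21.9 0 0 -1.4;0 16 34.6 -21.9 0 0 -1.4;0 16 34.6 -21.9 0 0 -1.4;0 16 34.6 -21.9 0 0 -1.4;0 16 34.6 -21.9 0 0 -1.4;0 16 34.6 -21.9 0 0 -1.4;0 16 34.6 -21.9 0 0 -1.4;0 16 34.6 -21.9 0 0 -1.4;0 16 34.6 -21.9 0 0 -1.4"

```text
time_s: 5.7
eef_pos: [579.3, 69.4, 248.9]
ee_rot: [0.0, -0.286, 0.958, 0.0]
force: [-0.2, -0.6, -0.4]
grip_width: 0.237
grip_force: 19.7
```

```bash
cat > w2.py <<'E'
from h import *
s=sense();cm=camera_model("wrist");im=capture("wrist");save("d.png",im)
print(s["time_s"],s["eef_pos"],s["joints"],s["grip_width"],s["grip_force"])
for l,z in(("tray_grip",92),("tray_compartment",6),("tray_lid_hinge",30),("tray_pocket",23),("stone_ball_center",23)):
    for r in spot_point("wrist",l)[:2]: print(l,r["xy"],r["score"],onz(cm,r["xy"],z))
E
python3 w2.py
```

```text
5.7 [579.27340648  69.42253543 248.89766559] [-8.14297418e-02  4.42540269e-01  1.31134913e+00  4.46871351e-05
  1.38770706e+00 -2.23237765e+00] 0.2374575625300801 19.677076070511248
tray_grip [325.7, 121.7] 0.62 [528.74093973  42.69048788  92.        ]
tray_compartment [325.2, 194.6] 0.6 [600.58801995  91.79024072   6.        ]
tray_pocket [326.7, 24.9] 0.76 [ 4.60449730e+02 -8.22836668e-02  2.30000000e+01]
stone_ball_center [133.2, 86.5] 0.67 [ 607.36047082 -126.61109335   23.        ]
stone_ball_center [330.5, 30.1] 0.62 [462.11223511   5.22748613  23.        ]
```

View pics/d.png

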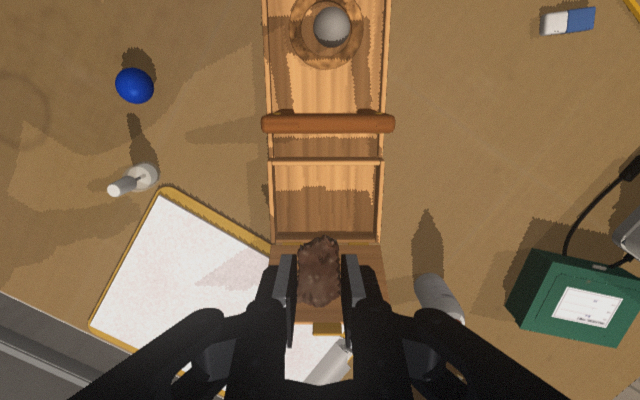

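The sherd is held between the pads at (319,270). The bar is at (328,123), the compartment at (327,200) and the grey ball at (331,28). The tray yaw is about 213°.

Run:
```python
from h import *
Q=down(np.radians(123.2))
for z in(90,25): print(cmd([595.3,87.8,z],Q))
```

```text
(array([-2.32,  0.63, 15.88]), array([ 0.   , -0.   ,  0.002]))
(array([-2.32,  0.63, 22.38]), array([ 0.   , -0.   ,  0.002]))
```

Request:
step_arm --commands "0 -2.32 0.63 4 0 0 0;0 -2.32 0.63 8 0 0 0;0 -2.32 0.63 12 0 0 0;0 -2.32 0.63 15 0 0 0;0 -2.32 0.63 18 0 0 0;0 -2.32 0.63 20 0 0 0;0 -2.32 0.63 21.4 0 0 0;0 -2.32 0.63 22 0 0 0;0 -2.32 0.63 22.2 0 0 0;0 -2.32 0.63 22.3 0 0 0;0 -2.32 0.63 22.3 0 0 0"

```text
time_s: 6.92
eef_pos: [595.8, 87.9, 26.7]
ee_rot: [0.001, -0.287, 0.958, -0.0]
force: [0.1, 0.3, 0.3]
grip_width: 0.236
grip_force: 19.7
```

Request:
step_arm --commands "0 0 0 0.1 0 0 0;0 0 0 0.15 0 0 0;0 0 0 0.2 0 0 0;0 0 0 0.2 0 0 0"

```text
time_s: 7.25
eef_pos: [595.7, 87.9, 25.0]
ee_rot: [0.001, -0.287, 0.958, -0.0]
force: [-2.5, 0.3, 7.3]
grip_width: 0.237
grip_force: 20.2
```

Request:
step_arm --commands "0.3 0 0 0.1 0 0 0;0.4 0 0 0 0 0 0;0.5 0 0 0 0 0 0;0.5 0 0 -0.5 0 0 0;0.5 0 0 -2 0 0 0;0.5 0 0 -5 0 0 0;0.5 0 0 -9 0 0 0;0.5 0 0 -13 0 0 0;0.3 0 0 -16 0 0 0;0 0 0 -19 0 0 0;0 0 0 -21 0 0 0;0 0 0 -21 0 0 0"

```text
time_s: 8.25
eef_pos: [596.6, 87.9, 239.1]
ee_rot: [0.004, -0.287, 0.958, -0.001]
force: [0.5, 0.4, 0.5]
grip_width: -0.001
grip_force: 0.0
```

```bash
sed -i 's/d.png/e.png/' w2.py; python3 w2.py
python3 - <<'E'
from h import *
a=camera_model("scene");b=camera_model("side")
for n,cm,p,z in(("cab corner base",a,(152,290),0),("cab far base",a,(60,395),0),("cab corner side",b,(350,148),0),("glue",a,(197,335),0),("glue side",b,(338,162),0),("clip corner",a,(178,305),0)): print(n,onz(cm,p,z))
# lid angle from free edge top corners in scene/side
print(tri([ray(a,(207,227)),ray(b,(378,153))]),tri([ray(a,(207,290)),ray(b,(339,142))]))
E
```

```text
8.25 [596.56555209  87.9164489  239.1028922 ] [-4.77680865e-02  4.88865395e-01  1.26678054e+00  9.07949367e-06
  1.37751661e+00 -2.20089119e+00] -0.0012013937022920021 0.0
tray_compartment [318.9, 176.5] 0.94 [604.34910076  91.59740909   6.        ]
tray_lid_hinge [321.3, 222.9] 0.82 [639.34469045 117.81318304  30.        ]
tray_pocket [319.6, 92.1] 0.44 [532.12680349  44.84639797  23.        ]
stone_ball_center [119.8, 54.8] 0.73 [ 605.52538691 -125.46522708   23.        ]
cab corner base [775.60240747 235.14701915   0.        ]
cab far base [779.48682174 487.06485299   0.        ]
cab corner side [687.04923152 342.26181538   0.        ]
glue [625.73506796 271.28428455   0.        ]
glue side [630.69544219 267.85682311   0.        ]
clip corner [702.78492992 236.67297258   0.        ]
(array([700.98167201, 105.05489453, 130.21764722]), [np.float64(5.951466398158585), np.float64(5.951466398158571)]) (array([619.2641016 , 215.93198033, 107.91235135]), [np.float64(2.118948009519735), np.float64(2.118948009519643)])
```

View pics/e.png

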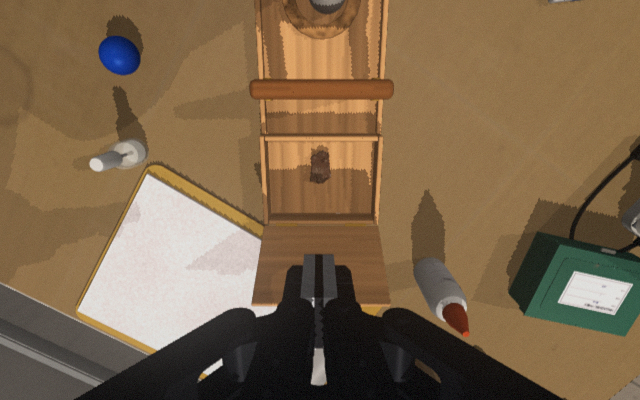

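The sherd lies in the compartment at (320,166), clear of the walls. The lid is open, with its free edge near row 303, and the glue bottle at (440,290) is off to the side. Next I push the lid shut from outside.

Request:
step_arm --commands "0 -4 0 0.5 0 0 0;0 -8 0 1 0 0 0;0 -13.1 0 2 0 0 0;0 -13.1 0 2 0 0 0;0 -13.1 0 5 0 0 0;0 -13.1 0 8 0 0 0;0 -13.1 0 11 0 0 0;0 -13.1 0 13.2 0 0 0;0 -13.1 0 13.2 0 0 0;0 -13.1 0 13.2 0 0 0"

```text
time_s: 9.38
eef_pos: [704.2, 159.9, 100.7]
ee_rot: [-0.001, -0.287, 0.958, 0.0]
force: [0.3, -1.0, 0.5]
grip_width: -0.002
grip_force: 0.0
```

Request:
step_arm --commands "0 1.5 0 0 0 0 0;0 3 0 0 0 0 0;0 4.5 0 0 0 0 0;0 6 0 -0.3 0 0 0;0 7.3 0 -0.6 0 0 0;0 8.5 0 -0.7 0 0 0;0 9.4 0 -0.4 0 0 0;0 10.2 0 0 0 0 0;0 11 0 0.6 0 0 0;0 11.7 0 1.3 0 0 0;0 12.2 0 2.1 0 0 0;0 12.6 0 3 0 0 0;0 13 0 4 0 0 0;0 13.4 0 4.7 0 0 0;0 13.4 0 4.9 0 0 0;0 13.4 0 5 0 0 0;0 13.4 0 5 0 0 0"

```text
time_s: 10.8
eef_pos: [593.2, 86.3, 52.0]
ee_rot: [0.0, -0.287, 0.958, -0.0]
force: [-0.4, 0.5, -0.1]
grip_width: -0.0
grip_force: 0.0
```

Request:
step_arm --commands "0 0.5 0 0.2 0 0 0;0 0.8 0 0.3 0 0 0;0 0.8 0 0.4 0 0 0;0 0.8 0 0.4 0 0 0"

```text
time_s: 11.13
eef_pos: [588.6, 82.3, 51.2]
ee_rot: [0.004, -0.287, 0.958, -0.001]
force: [1.6, 3.8, 15.7]
grip_width: 0.004
grip_force: 8.0
```

Run:
```python
from h import *
Q=down(np.radians(33.2)); print(cmd([527.5,43.5,200],Q)); print(Q.as_matrix().round(2)[:,1])
```

```text
(array([  7.13,   0.06, -14.94]), array([-0.009,  0.003, -1.568]))
[-0.84 -0.55  0.  ]
```

Request:
step_arm --commands "1 0 0 -3 0 0 0.1;1 0 0 -7 0 0 0.2;1 1 0 -11 0 0 0.4;1 4 0 -15 0 0 1.571;1 7.1 0 -15 0 0 1.571;1 7.1 0 -15 0 0 1.571;1 7.1 0 -15 0 0 1.571;1 7.1 0 -15 0 0 1.571;1 7.1 0 -15 0 0 1.571;1 7.1 0 -15 0 0 1.571;1 7.1 0 -15 0 0 1.571;1 7.1 0 -15 0 0 1.571;1 7.1 0 -15 0 0 1.571;1 7.1 0 -15 0 0 1.571;1 7.1 0 -15 0 0 1.571;1 7.1 0 -15 0 0 1.571"

```text
time_s: 12.47
eef_pos: [526.8, 42.8, 198.0]
ee_rot: [0.0, 0.473, 0.881, 0.0]
force: [-0.6, -1.1, 0.2]
grip_width: 0.998
grip_force: 0.0
```

```bash
sed -i 's/e.png/f.png/' w2.py; python3 w2.py
python3 - <<'E'
from h import *
print(Rt(sense()).as_matrix().round(3))
cm=camera_model("wrist")
for X in([-135,0,35],[-40,0,35],[0,0,106],[80,0,23],[0,52,92],[0,-52,92]):
    u=np.array([-.837,-.547]);v=np.array([.547,-.837]);P=np.array([527.5,43.5])+X[0]*u+X[1]*v
    print(X,proj(cm,[*P,X[2]]))
for r in trace("wrist","tray_grip")[:2]: print("tr",r["score"],r["rect"])
E
```

```text
12.4667 [526.78648664  42.78421958 197.96464421] [-1.40810581e-01  3.64568947e-01  1.56221438e+00 -3.13731454e-05
  1.21441510e+00 -7.26407546e-01] 0.9982437969751344 0.0
tray_grip [320.5, 205.8] 0.95 [526.26622035  44.66190425  92.        ]
tray_compartment [419.3, 180.5] 0.74 [607.00365254  93.48926181   6.        ]
tray_lid_hinge [476.7, 185.0] 0.73 [642.20413084 119.45404223  30.        ]
tray_pocket [231.5, 180.4] 0.78 [459.72375137   1.1957556   23.        ]
stone_ball_center [78.5, 162.0] 0.75 [339.11848003 -58.74338768  23.        ]
stone_ball_center [233.3, 179.0] 0.63 [460.43842018   3.22311819  23.        ]
[[-0.55   0.835 -0.   ]
 [ 0.835  0.55  -0.   ]
 [ 0.    -0.    -1.   ]]
[-135, 0, 35] [476.25252231 187.11019422]
[-40, 0, 35] [366.70912979 186.66123306]
[0, 0, 106] [321.18459513 214.96223594]
[80, 0, 23] [231.50650901 182.51466251]
[0, 52, 92] [320.57560406 272.9789929 ]
[0, -52, 92] [321.55591789 133.89694188]
tr 0.9 [326.9, 197.4, 319.3, 165.7]
```

View pics/f.png

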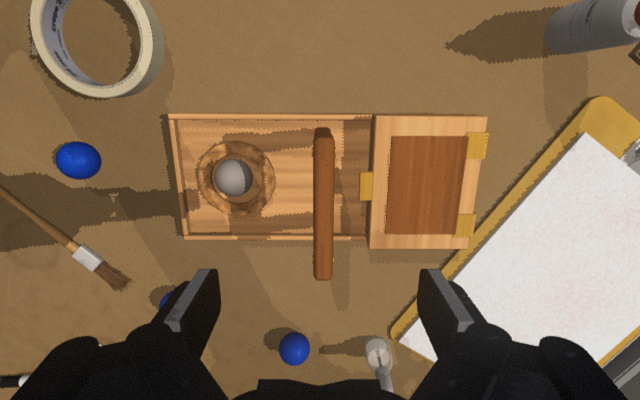

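The lid is shut flat: its free edge is at column 371 and its tab at (366,186). The ball sits in its ring at (233,179), and the bar is centred at (323,204), right under the gripper.

Request:
step_arm --commands "1 0 0 3.5 0 0 0;1 0 0 7 0 0 0;1 0 0 9.5 0 0 0;1 0 0 10.8 0 0 0;1 0 0 10.8 0 0 0;0.5 0 0 10.8 0 0 0;0.35 0 0 10.8 0 0 0;0.25 0 0 10.8 0 0 0;0.2 0 0 10.8 0 0 0;0 0 0 10.8 0 0 0;0 0 0 10.8 0 0 0;0 0 0 10.8 0 0 0;0 0 0 10.8 0 0 0" --newtons 90

```text
time_s: 13.9
eef_pos: [527.5, 42.8, 90.8]
ee_rot: [0.001, 0.475, 0.88, 0.0]
force: [0.8, 1.1, 5.3]
grip_width: 0.153
grip_force: 88.8
```

Request:
step_arm --commands "0 0 0 -0.1 0 0 0;0 0 0 -0.3 0 0 0;0 0 0 -0.7 0 0 0;0 0 0 -1.4 0 0 0;0 0 0 -2.4 0 0 0;0 0 0 -3.6 0 0 0;0 0 0 -5 0 0 0;0 0 0 -6.5 0 0 0;0 0 0 -8 0 0 0;0 0 0 -9.5 0 0 0;0 0 0 -10.9 0 0 0;0 0 0 -12.1 0 0 0;0 0 0 -13.1 0 0 0;0 0 0 -13.8 0 0 0;0 0 0 -14.1 0 0 0;0 0 0 -14.2 0 0 0;0 0 0 -14.2 0 0 0"

```text
time_s: 15.32
eef_pos: [526.6, 42.8, 231.5]
ee_rot: [-0.0, 0.474, 0.88, -0.0]
force: [-0.9, -0.4, -3.7]
grip_width: 0.147
grip_force: 87.8
```

Run:
```python
from h import *
s=sense();print(s["eef_pos"],s["force"],s["wrist_torque"],s["grip_width"],s["grip_force"])
th=np.radians(3.1);f=np.array([-np.sin(th),np.cos(th)]);B=np.array([739.5,-305])+150*f;G=B+80*f
y=np.arctan2(f[1],f[0]);Q=R.from_matrix(np.c_[[-np.sin(y),np.cos(y),0],[np.cos(y),np.sin(y),0],[0,0,-1]])
print(B,G);d,rv=cmd([*G,233],Q);print(d,rv)
n=20
for k in range(1,n+1):
    t=k/n;w=t*t*(3-2*t)/2;print("0",*np.round(d*w,1),"0 0",round(rv[2]*w,3),end=";")
```

```text
[526.64137145  42.81190543 231.5315845 ] [-0.8579028  -0.42417251 -3.70775482] [-0.00821632 -0.00947444  0.04925192] 0.14684188197349857 87.78246402740479
[ 731.38817805 -155.21949945] [727.06187301 -75.33656582]
[-20.89  10.25  -0.16] [-0.000e+00 -1.000e-03 -1.043e+00]
0 -0.1 0.0 -0.0 0 0 -0.004;0 -0.3 0.1 -0.0 0 0 -0.015;0 -0.6 0.3 -0.0 0 0 -0.032;0 -1.1 0.5 -0.0 0 0 -0.054;0 -1.6 0.8 -0.0 0 0 -0.081;0 -2.3 1.1 -0.0 0 0 -0.113;0 -2.9 1.4 -0.0 0 0 -0.147;0 -3.7 1.8 -0.0 0 0 -0.184;0 -4.4 2.2 -0.0 0 0 -0.222;0 -5.2 2.6 -0.0 0 0 -0.261;0 -6.0 2.9 -0.0 0 0 -0.3;0 -6.8 3.3 -0.1 0 0 -0.338;0 -7.5 3.7 -0.1 0 0 -0.375;0 -8.2 4.0 -0.1 0 0 -0.409;0 -8.8 4.3 -0.1 0 0 -0.44;0 -9.4 4.6 -0.1 0 0 -0.467;0 -9.8 4.8 -0.1 0 0 -0.49;0 -10.2 5.0 -0.1 0 0 -0.507;0 -10.4 5.1 -0.1 0 0 -0.518;0 -10.4 5.1 -0.1 0 0 -0.522;
```

Request:
step_arm --commands "0 -0.1 0 0 0 0 -0.004;0 -0.3 0.1 0 0 0 -0.015;0 -0.6 0.3 0 0 0 -0.032;0 -1.1 0.5 0 0 0 -0.054;0 -1.6 0.8 0 0 0 -0.081;0 -2.3 1.1 0 0 0 -0.113;0 -2.9 1.4 0 0 0 -0.147;0 -3.7 1.8 0 0 0 -0.184;0 -4.4 2.2 0 0 0 -0.222;0 -5.2 2.6 0 0 0 -0.261;0 -6 2.9 0 0 0 -0.3;0 -6.8 3.3 0 0 0 -0.338;0 -7.5 3.7 0 0 0 -0.375;0 -8.2 4 0 0 0 -0.409;0 -8.8 4.3 0 0 0 -0.44;0 -9.4 4.6 0 0 0 -0.467;0 -9.8 4.8 0 0 0 -0.49;0 -10.2 5 0 0 0 -0.507;0 -10.4 5.1 0 0 0 -0.518;0 -10.4 5.1 0 0 0 -0.522"

```text
time_s: 16.98
eef_pos: [626.9, -16.3, 231.4]
ee_rot: [-0.0, 0.231, 0.973, -0.0]
force: [-0.5, 0.8, -4.7]
grip_width: 0.147
grip_force: 87.8
```

```bash
cat > f.py <<'E'
from h import *
import sys
s=sense();print(s["time_s"],s["eef_pos"],s["force"],s["grip_width"])
th=np.radians(3.1);f=np.array([-np.sin(th),np.cos(th)]);B=np.array([739.5,-305])+150*f;G=B+80*f
y=np.arctan2(f[1],f[0]);Q=R.from_matrix(np.c_[[-np.sin(y),np.cos(y),0],[np.cos(y),np.sin(y),0],[0,0,-1]])
d,rv=cmd([*G,233],Q);print(d,rv)
n=20
for k in range(1,n+1):
    t=k/n;w=t*t*(3-2*t);print("0",*np.round(d*w,1),"0 0",round(rv[2]*w,3),end=";")
E
python3 f.py
python3 - <<'E'
from h import *
im=capture("wrist");save("g.png",im)
E
```

```text
16.9833 [626.86034175 -16.33365327 231.39619021] [-0.53239717  0.83924485 -4.67648709] 0.14717421272997983
[-11.6   -0.77  -0.16] [-0.   -0.   -0.52]
0 -0.1 -0.0 -0.0 0 0 -0.004;0 -0.3 -0.0 -0.0 0 0 -0.015;0 -0.7 -0.0 -0.0 0 0 -0.032;0 -1.2 -0.1 -0.0 0 0 -0.054;0 -1.8 -0.1 -0.0 0 0 -0.081;0 -2.5 -0.2 -0.0 0 0 -0.112;0 -3.3 -0.2 -0.0 0 0 -0.147;0 -4.1 -0.3 -0.1 0 0 -0.183;0 -4.9 -0.3 -0.1 0 0 -0.221;0 -5.8 -0.4 -0.1 0 0 -0.26;0 -6.7 -0.4 -0.1 0 0 -0.299;0 -7.5 -0.5 -0.1 0 0 -0.337;0 -8.3 -0.6 -0.1 0 0 -0.373;0 -9.1 -0.6 -0.1 0 0 -0.408;0 -9.8 -0.6 -0.1 0 0 -0.439;0 -10.4 -0.7 -0.1 0 0 -0.466;0 -10.9 -0.7 -0.2 0 0 -0.488;0 -11.3 -0.7 -0.2 0 0 -0.505;0 -11.5 -0.8 -0.2 0 0 -0.516;0 -11.6 -0.8 -0.2 0 0 -0.52;
```

View pics/g.png

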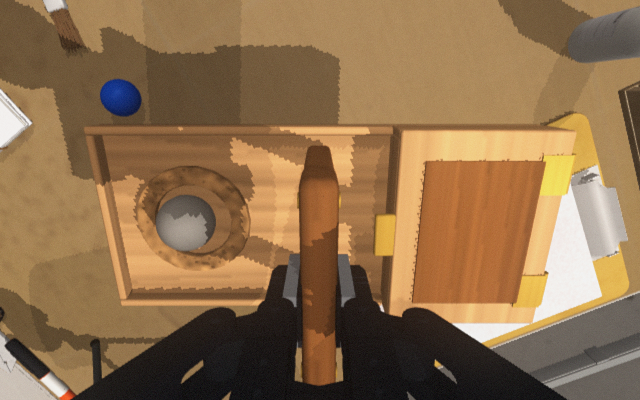

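The tray is held with its lid shut. The ball, at (186,223), is still inside the ring centred near (195,218). Continuing to the webcam.

Request:
step_arm --commands "0 -0.1 0 0 0 0 -0.004;0 -0.3 0 0 0 0 -0.015;0 -0.7 0 0 0 0 -0.032;0 -1.2 -0.1 0 0 0 -0.054;0 -1.8 -0.1 0 0 0 -0.081;0 -2.5 -0.2 0 0 0 -0.112;0 -3.3 -0.2 0 0 0 -0.147;0 -4.1 -0.3 -0.1 0 0 -0.183;0 -4.9 -0.3 -0.1 0 0 -0.221;0 -5.8 -0.4 -0.1 0 0 -0.26;0 -6.7 -0.4 -0.1 0 0 -0.299;0 -7.5 -0.5 -0.1 0 0 -0.337;0 -8.3 -0.6 -0.1 0 0 -0.373;0 -9.1 -0.6 -0.1 0 0 -0.408;0 -9.8 -0.6 -0.1 0 0 -0.439;0 -10.4 -0.7 -0.1 0 0 -0.466;0 -10.9 -0.7 -0.2 0 0 -0.488;0 -11.3 -0.8 -0.2 0 0 -0.505;0 -11.5 -0.8 -0.2 0 0 -0.516;0 -11.6 -0.8 -0.2 0 0 -0.52"

```text
time_s: 18.7
eef_pos: [726.7, -75.6, 233.5]
ee_rot: [-0.0, -0.027, 1.0, 0.0]
force: [-0.3, -0.2, -4.1]
grip_width: 0.153
grip_force: 87.8
```

Request:
step_arm --commands "0 0 0 0 0 0 0;0 0 0 0 0 0 0;0 0 0 0 0 0 0;0 0 0 0 0 0 0;0 0 0 0 0 0 0;0 0 0 0 0 0 0"

```text
time_s: 19.2
eef_pos: [726.5, -75.3, 233.9]
ee_rot: [0.0, -0.027, 1.0, -0.0]
force: [-0.7, -0.4, -4.1]
grip_width: 0.15
grip_force: 87.8
```

Run:
```python
from h import *
np.set_printoptions(precision=1,suppress=True)
s=sense();print(s["eef_pos"],s["force"],s["joints"]);T=Rt(s).as_matrix();print(T)
cms={n:camera_model(n) for n in("scene","side","wrist")}
out={}
for c in cms:
    im=capture(c); save("z_%s.png"%c,im)
    for l in("tray_grip","tray_compartment","tray_lid_hinge","tray_pocket","stone_ball_center","webcam_lens"):
        rs=spot_point(c,l)[:4];out[c,l]=rs
        print(c,l,[(np.round(r["xy"],1),r["score"]) for r in rs])
ims=[cv2.imread("pics/z_%s.png"%c) for c in("scene","side")]
o=np.vstack([cv2.resize(ims[0][50:200,210:430],(800,545))[:300]*0+cv2.resize(ims[0][60:170,230:430],(800,300),interpolation=cv2.INTER_CUBIC),cv2.resize(ims[1][150:300,300:520],(800,300),interpolation=cv2.INTER_CUBIC)])
cv2.imwrite("pics/z1.png",o)
```

```text
[726.5 -75.3 233.9] [-0.7 -0.4 -4.1] [-0.3  0.8  0.7  0.   1.6 -1.9]
[[-1.  -0.1  0. ]
 [-0.1  1.  -0. ]
 [-0.  -0.  -1. ]]
scene tray_grip [(array([237.9, 129.6]), 0.92)]
scene tray_compartment [(array([223.9, 184.3]), 0.93)]
scene tray_lid_hinge [(array([206.7, 193.2]), 0.63)]
scene tray_pocket [(array([258.5, 132.4]), 0.64)]
scene stone_ball_center [(array([256.9, 130.8]), 0.57)]
scene webcam_lens []
side tray_grip [(array([410.9, 157. ]), 0.84)]
side tray_compartment [(array([394.7, 165.8]), 0.65)]
side tray_lid_hinge []
side tray_pocket [(array([420.7, 206.6]), 0.75)]
side stone_ball_center [(array([308.6, 266.8]), 0.62), (array([245.1, 243.3]), 0.57), (array([359.3, 255.4]), 0.54), (array([419.6, 209.7]), 0.51)]
side webcam_lens [(array([458.5, 263.9]), 0.85)]
wrist tray_grip [(array([314.2, 291.5]), 0.9)]
wrist tray_compartment [(array([454.1, 218.8]), 0.67)]
wrist tray_lid_hinge [(array([549.3, 231.8]), 0.69)]
wrist tray_pocket [(array([318. , 291.3]), 0.26)]
wrist stone_ball_center [(array([267.2,  39.9]), 0.79)]
wrist webcam_lens []
```

View pics/z1.png

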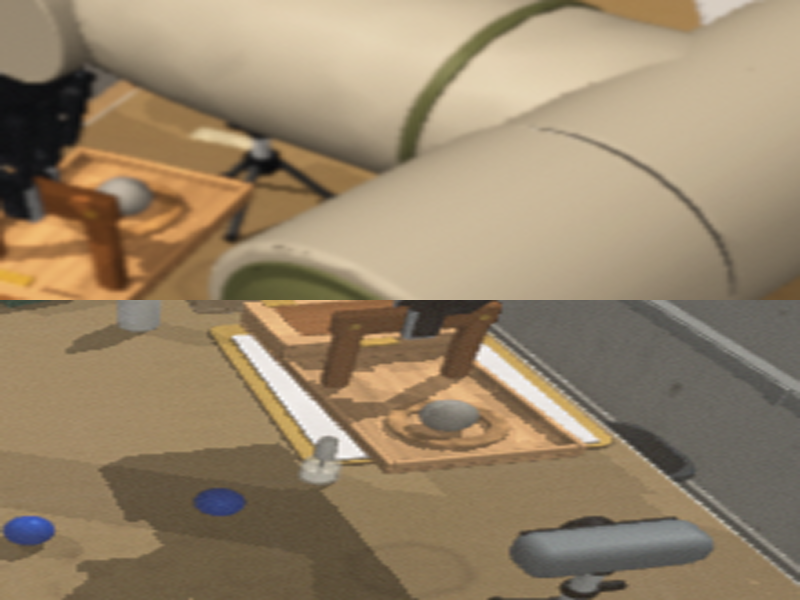

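The side picture shows the tray held with its ball end towards the webcam, the ball in its ring at about (424,207) and the head at about (468,218 in the crop's scale). In the scene view the ball is at about (261,132), and the arm hides the webcam.

Run:
```python
from h import *
np.set_printoptions(precision=1,suppress=True)
a,b,w=[camera_model(n) for n in("scene","side","wrist")]
u=np.array([.054,-.9985,0]);v=np.array([.9985,.054,0]);O=np.array([726.5,-75.3,233.9+1.2])
for n,rs,X in[("ball",[ray(a,(261,132)),ray(b,(423.7,207.5))],(80,0,-69)),("ball+w",[ray(a,(261,132)),ray(b,(423.7,207.5)),ray(w,(267.2,39.9))],(80,0,-69)),("grip",[ray(a,(237.9,129.6)),ray(b,(410.9,157))],(0,0,0)),("comp",[ray(a,(223.9,184.3)),ray(b,(394.7,165.8))],(-89,0,-86))]:
    x,e=tri(rs);print(n,x,np.array(e),"model",O+X[0]*u+X[1]*v+[0,0,X[2]])
print("lens in side",proj(b,[739.5,-305,165]))
# tilt from wrist: project rigid model corners for viewing
im=cv2.imread("pics/z_wrist.png")
def P(x,y,z): return O+x*u+y*v+np.array([0,0,z-92])
for pts,col in(([(135,60,16),(135,-60,16),(48,-60,16)],(255,0,0)),([(135,60,16),(48,60,16)],(255,0,0)),([(-43,60,35),(-43,-60,35),(-135,-60,35),(-135,60,35),(-43,60,35)],(0,255,0))):
    q=np.array([proj(w,P(*p)) for p in pts]);print(q);cv2.polylines(im,[np.int32(q)],False,col,1)
cv2.imwrite("pics/z2.png",im)
```

```text
ball [ 727.7 -158.1  166.6] [0.2 0.2] model [ 730.8 -155.2  166.1]
ball+w [ 684.6 -133.7  188.9] [23.5 52.5 65.7] model [ 730.8 -155.2  166.1]
grip [720.3 -73.9 241.1] [2.7 2.7] model [726.5 -75.3 235.1]
comp [717.6   9.5 155.9] [2. 2.] model [721.7  13.6 149.1]
lens in side [459.4 261.2]
[[121.2 308.1]
 [ 83.1 128.5]
 [235.7 128.5]]
[[121.2 308.1]
 [249.1 308.1]]
[[388.4 326.4]
 [403.1 132.4]
 [581.1 132.3]
 [535.2 326.4]
 [388.4 326.4]]
```

View pics/z2.png

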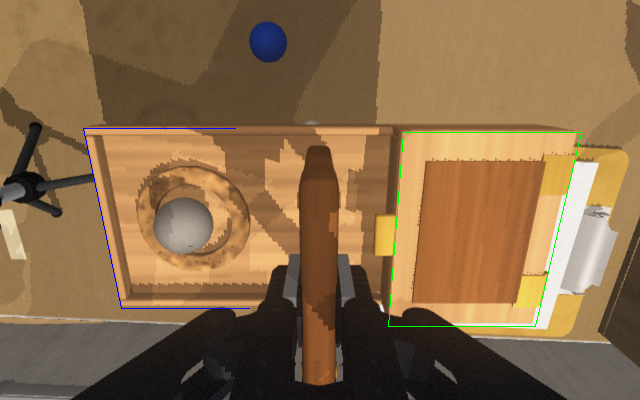

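The blue and green model outlines lie on the real tray to within 3 px, so it is level and about 2 mm toward the robot. The ball is at (183,225) inside the ring. The tripod hub is at (23,187), which gives a check on the webcam's position.

Run:
```python
from h import *
np.set_printoptions(precision=1,suppress=True)
w=camera_model("wrist")
print("ball",onz(w,(183,225),166))
e,d=ray(w,(23,187));
for yy in(-325,-333,-340): print(e+d*(yy-e[1])/d[1])
```

```text
ball [ 727.4 -157.8  166. ]
[ 737.  -325.    79.2]
[ 740. -333.   70.]
[ 742.6 -340.    62. ]
```

Request:
step_arm --commands "0 -0.05 0.03 0 0 0 0;0 -0.12 0.07 0 0 0 0;0 -0.2 0.1 0.05 0 0 0;0 -0.28 0.15 0.05 0 0 0;0 -0.34 0.2 0.1 0 0 0;0 -0.38 0.2 0.1 0 0 0;0 -0.4 0.2 0.1 0 0 0;0 -0.4 0.2 0.1 0 0 0;0 -0.4 0.2 0.1 0 0 0;0 -0.4 0.2 0.1 0 0 0;0 -0.4 0.2 0.1 0 0 0;0 -0.4 0.2 0.1 0 0 0;0 -0.4 0.2 0.1 0 0 0;0 -0.4 0.2 0.1 0 0 0"

```text
time_s: 21.42
eef_pos: [730.4, -73.2, 232.8]
ee_rot: [0.0, -0.027, 1.0, 0.0]
force: [0.1, 0.0, -5.1]
grip_width: 0.151
grip_force: 87.8
```

Run:
```python
from h import *
w=camera_model("wrist");im=capture("wrist")
g=cv2.cvtColor(im,cv2.COLOR_RGB2HSV);m=((g[:,:,1]<50)&(g[:,:,2]>60)).astype(np.uint8);m[:140]=0;m[290:]=0;m[:,:110]=0;m[:,270:]=0
n,_,st,ce=cv2.connectedComponentsWithStats(m);i=1+np.argmax(st[1:,4]);print(st[i],ce[i],onz(w,ce[i],165))
s=sense();print(s["time_s"],s["eef_pos"],s["dq"].round(4),s["grip_force"])
```

```text
[ 154  199   58   54 2117] [182.57864903 228.03873406] [ 733.26662019 -156.03417388  165.        ]
21.4667 [730.43811082 -73.19558603 232.79850944] [-0.0012  0.0009 -0.0005 -0.     -0.0019 -0.0042] 87.78908014297485
```

The ball is at about (732.5,-156,165): on the lens axis, about 149 mm away, and everything is still.

```bash
python3 -c "
from rig import *
print(finish_job())"
```

```text
the job is handed in; nothing more can be done
None
```

I handed the job in at about 21.5 s: the sherd is in the compartment with the lid shut, and the tray is held level and still by its bar, with the ball in its ring on the lens axis, about 15 cm from the webcam at lens height.

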